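# Find the loaded gauge cases by feel

### The job

Three identical closed gauge cases have come back from the shop floor; one or two of them still hold a heavy steel gauge, the rest are empty, and only their weight tells. Feel each case's weight, set every loaded one flat on the glass of the inspection stage, and push every empty one along the board into the covered return bay until it is wholly inside the mouth. Do not drop or tip over a case, and leave the mug, bottle and brush alone.

Things in the scene. Friction and masses are not known exactly. Their poses are not given: they have to be found in the camera images.
- case_a_mid (a point): One of three identical closed blue gauge cases, a box 110 mm long (its x), 56 mm wide (y), 46 mm high (z). The point is its centre, 23 mm above its underside. Empty it weighs about 0.17 kg, with a steel gauge inside 0.53 to 0.67 kg. It cannot be opened; nothing outside nor its name tells which it is: any one or two of the three hold a gauge, anew each time.
- case_b_mid (a point): One of three identical closed blue gauge cases, a box 110 mm long (its x), 56 mm wide (y), 46 mm high (z). The point is its centre, 23 mm above its underside. Empty it weighs about 0.17 kg, with a steel gauge inside 0.53 to 0.67 kg. It cannot be opened; nothing outside nor its name tells which it is: any one or two of the three hold a gauge, anew each time.
- case_c_mid (a point): One of three identical closed blue gauge cases, a box 110 mm long (its x), 56 mm wide (y), 46 mm high (z). The point is its centre, 23 mm above its underside. Empty it weighs about 0.17 kg, with a steel gauge inside 0.53 to 0.67 kg. It cannot be opened; nothing outside nor its name tells which it is: any one or two of the three hold a gauge, anew each time.
- case_a: The same case a; origin at the centre of its underside, axes as its centre point.
- case_b: The same case b; origin at the centre of its underside, axes as its centre point.
- case_c: The same case c; origin at the centre of its underside, axes as its centre point.
- board: Fixed grey sorting board, a plate 4 mm thick, 220 mm wide (its x) and reaching from -310 to +245 mm in its y; origin on the bench under it, z up. The cases start on it in a row along its y, at about y = -50, 70 and 190 mm, long sides roughly along its x, with at least 25 mm between the nearest corners of neighbours. The return bay is at its -y end.
- bay_mouth (a point): Centre of the mouth of the return bay, on the board's top face (4 mm above the bench). -y points straight into the bay (170 mm deep, yellow floor level with the board, room for two cases side by side), +y back to the cases. The mouth is 190 mm wide (x), between side walls that run to the closed end; the walls' tops are 62 mm above this point.
- cover_edge (a point): Middle of the near edge, on the underside, of the clear 4 mm cover over the bay: 35 mm past the mouth and 66 mm above the bench. From here the cover runs to the closed end, so a case (46 mm high) can only be slid in under it through the mouth; axes as the mouth's
- stage: Fixed black backlit inspection stage, 220 mm (its x) by 260 mm (its y), 50 mm high; origin at the centre of its underside on the bench. The pale glass, 180 by 220 mm, is flush with its top: room for two cases side by side along its y.
- stage_top (a point): Centre of the stage's glass, on its top face 50 mm above the bench; axes as the stage's, z up.
- mug: White mug, bystander, 76 mm across and 85 mm high; origin at the centre of its underside.
- cleaner: Amber bottle of lens cleaner, bystander, 56 mm across and 100 mm high; origin at the centre of its underside.
- dust_brush: Dusting brush lying on the bench, bystander; origin under its middle, its x along the handle.
Things that resemble listed ones, but are neither listed nor needed, are in the scene too. Leave any pink or yellow look-alike of the case_a alone.

How it is judged (in metres and radians):
At the end, for the whole second after the job is handed in: All cases upright (0.1 rad) and at rest: each loaded one on the stage, centre within 70 mm (stage x) and 100 mm (y) of the glass centre; each empty one on the board in the bay, centre at least 20 mm past the mouth. Loaded means over 3.5 N borne by stage or board (((x of case_a_mid in the frame of stage_top between -0.07 and 0.07 m and y of case_a_mid in the frame of stage_top between -0.1 and 0.1 m and z of case_a_mid in the frame of stage_top between 0.017 and 0.029 m and contact force between case_a and stage above 3.5 N) or (y of case_a_mid in the frame of bay_mouth between -0.17 and -0.02 m and x of case_a_mid in the frame of bay_mouth between -0.095 and 0.095 m and z of case_a_mid in the frame of bay_mouth below 0.03 m and contact force between case_a and board below 3.5 N)) and angle between each of case_a_mid, case_b_mid, case_c_mid's own z axis and vertical below 0.1 rad and linear speed of each of case_a, case_b, case_c below 0.02 m/s and ((x of case_b_mid in the frame of stage_top between -0.07 and 0.07 m and y of case_b_mid in the frame of stage_top between -0.1 and 0.1 m and z of case_b_mid in the frame of stage_top between 0.017 and 0.029 m and contact force between case_b and stage above 3.5 N) or (y of case_b_mid in the frame of bay_mouth between -0.17 and -0.02 m and x of case_b_mid in the frame of bay_mouth between -0.095 and 0.095 m and z of case_b_mid in the frame of bay_mouth below 0.03 m and contact force between case_b and board below 3.5 N)) and ((x of case_c_mid in the frame of stage_top between -0.07 and 0.07 m and y of case_c_mid in the frame of stage_top between -0.1 and 0.1 m and z of case_c_mid in the frame of stage_top between 0.017 and 0.029 m and contact force between case_c and stage above 3.5 N) or (y of case_c_mid in the frame of bay_mouth between -0.17 and -0.02 m and x of case_c_mid in the frame of bay_mouth between -0.095 and 0.095 m and z of case_c_mid in the frame of bay_mouth below 0.03 m and contact force between case_c and board below 3.5 N))); the robot touches nothing.
It fails at once if a case is dropped or thrown (moves faster than 0.6 m/s while the gripper does not touch it) ((linear speed of case_a above 0.6 m/s and contact force between the fingers and case_a below 0.05 N) or (linear speed of case_b above 0.6 m/s and contact force between the fingers and case_b below 0.05 N) or (linear speed of case_c above 0.6 m/s and contact force between the fingers and case_c below 0.05 N)).
It fails at once if a case is tipped over (leans more than 0.8 rad) (angle between any of case_a_mid, case_b_mid, case_c_mid's own z axis and vertical above 0.8 rad).
It fails at once if the mug, bottle or brush is moved by more than 30 mm (distance of any of mug, cleaner, dust_brush from where it was at the start of the episode above 0.03 m).
It also fails if it takes over 72 s, if anything falls off the work surface, if the arm or the gripper's body presses on something with over 40 N, if the wrist force passes 120 N, or if a joint passes its speed limit or range.

### The arm

A 6-joint arm with a two-finger parallel gripper is mounted at the origin on the work surface. World frame = base frame: x ahead of the robot, y to its left, z up, the work surface at z = 0. Lengths are in mm, angles in rad, forces in N, time in s.
With the tool pointing down it reaches from about 350 to 875 mm from the base axis. Payload 4.2 kg.
Tool frame: the origin (TCP) lies at the very end of the fingers, on their centre line; the grasp point (between the pads) lies 19 mm behind it; z points along the fingers, y is the line along which they close (so a half turn about z gives the same grasp; the last joint's range is limited). The gripper opens to 85 mm and grips with 20 to 120 N. Pads are 22 mm wide; open, the fingers measure 114 mm over their backs; the gripper's body (76 mm by 85 mm) begins 54 mm behind the grasp point. The pads swing forward as they close: fully open they stand 13 mm farther back than shut.
Start: joints at [-1.073, 0.385, 0.008, 0, -1.194, -0.259], TCP at [147.853, -607.239, 231.312] pointing down, gripper open.
Joint ranges: [-3.14, 3.14], [-1.21, 2.06], [-1.07, 1.41], [-3.16, 2.05], [-2.99, -0.16], [-3.1, 3.1]. Speed limits (rad/s): [2.79, 2.79, 3.14, 3.14, 3.14, 3.14].

### API

Orientations are given as a unit quaternion [x, y, z, w].
In Python, from bench import read_state, get_image, camera_model, job_done gives the robot as it stands.
- The arm moves only by the shell command python3 -m handwheel 'ROWS'. ROWS is JSON, a list of rows, each a list of 7 numbers: the shift along the tool's x, y, z in m, then the turn, a rotation vector about the tool's x, y, z in rad, then the gripper's target within -1 to 1 (fully open at 1, half-way at 0, shut at -1). In form: [[dx, dy, dz, wx, wy, wz, jaw], ...]. A call has 1 to 10 rows; each row is the pose to reach, as a shift and turn from the pose commanded when the call began, along the tool's axes at that moment; what a row does not reach only later rows make up. A row lasts 1/8 s, in which the tool goes at most 62.5 mm and 10.7 degrees, less where a joint would pass 70% of its speed; a pose out of reach is approached as far as the arm can. A call with a gripper value outside its range is refused whole. The fingers move at their own pace and stop on an object; the grip force is fixed at half the most. Time passes only in rows, so rows that repeat a pose let the fingers close. It gives the time, the measured TCP pose, the force, the opening and the grip force at its end, in the units of the state.
- read_state(): the state, without advancing time (a new reading comes with each control period).
- get_image(name): name is "scene" or "top"; returns (picture, depth): 480x640x3 uint8, blue, green, red; 480x640 float32, mm along the optical axis (not along the pixel's ray), 0 where there is no reading.
- camera_model(name): a dict with "K" (3x3 intrinsics, pixels), "rvec" (rotation vector, rad) and "tvec" (3), from world to camera coordinates, as OpenCV has them. Camera axes: x right, y down, z forward; pixel columns grow to the right and rows downward; lengths in mm; the calibration is good to about 2 mm. A picture is of the moment at which its call begins. camera_model takes no time and is no camera call.
- job_done(): hands the job in; it is judged then, once.
The state is a dict: "clock": time; "joints": joint angles; "joint_vel": joint speeds; "joint_efforts": joint torques, N m; "position": TCP position; "ee_rot": TCP orientation; "contact_force": force on the tool from outside, world axes, zero at the start; "wrist_torque": the same for the moment, N m; "gripper_width": finger opening in mm; "grasp_force": force on a finger pad.
Only numpy, scipy, OpenCV 4.12 (cv2) and the standard library are available. Lean on these libraries where they do the work, as an engineer would, in place of code of your own. Each camera call takes 0.05 s, during which the arm holds its last target. There are 200 camera calls.

## Working session

There is one attempt and no reset: what is moved stays moved. The work goes in short steps, Python scripts to look and compute and a shell command to move; the robot and the scene stay as the last step left them, time stands still between calls to the robot, and variables do not carry over. Pictures are saved under pics/ and viewed, at most 10 in all, crops included, and the job is handed in when it is done.

```bash
mkdir -p pics; ls
python3 - <<'E'
from bench import *
import cv2
s=read_state();print({k:s[k] for k in('clock','position','ee_rot','contact_force','gripper_width')})
for n in('scene','top'):
    p,d=get_image(n);cv2.imwrite(f'pics/{n}0.png',p);print(n,camera_model(n))
E
```

```text
pics
{'clock': 0.0, 'position': array([ 147.73697173, -606.69444107,  230.22015444]), 'ee_rot': array([-1.19060401e-01,  9.92886421e-01,  1.06993935e-03, -1.78571914e-04]), 'contact_force': array([ 0.4175914 , -0.09389622, -0.51545854]), 'gripper_width': 85.74968384977909}
scene {'K': array([[557.895573  ,   0.        , 320.4691693 ],
       [  0.        , 557.895573  , 239.98636251],
       [  0.        ,   0.        ,   1.        ]]), 'rvec': array([ 0.9447147 ,  2.58982259, -0.93905059]), 'tvec': array([ 387.64204573, -235.90581082, 1509.07422005])}
top {'K': array([[612.44918817,   0.        , 324.52257592],
       [  0.        , 612.44918817, 243.26247953],
       [  0.        ,   0.        ,   1.        ]]), 'rvec': array([ 2.06792153, -2.13260593,  0.24395186]), 'tvec': array([  43.16688068,  565.95108082, 1270.6143378 ])}
```

View pics/top0.png

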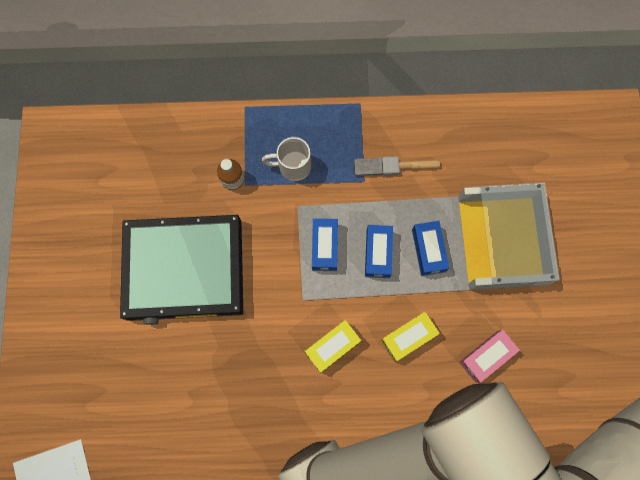

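View pics/scene0.png

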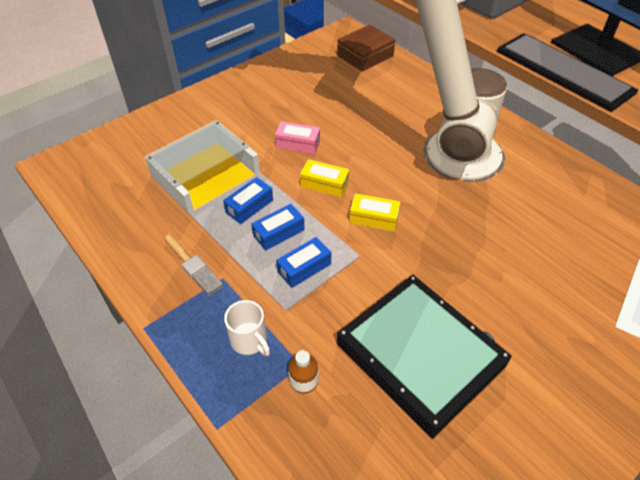

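The top view shows three blue cases at (325,245), (379,251) and (431,248). The look-alikes are two yellow at (334,346) and (411,337), and one pink at (491,356). Only the three blue ones standing on the grey board fit the description. The stage is at (182,267), the bay mouth is at about column 463, the mug at (293,160), the bottle at (230,172) and the brush at (397,166).

```bash
cat > h.py <<'E'
from bench import *
import cv2,numpy as np
from scipy.spatial.transform import Rotation as R
def cam(n):
    m=camera_model(n);return m['K'],cv2.Rodrigues(m['rvec'])[0],m['tvec']
def world(n,d):
    K,Rm,t=cam(n);v,u=np.mgrid[:480,:640]
    P=np.stack([(u-K[0,2])/K[0,0]*d,(v-K[1,2])/K[1,1]*d,d],-1)
    return (P-t)@Rm
def plane(n,uv,z):
    K,Rm,t=cam(n);uv=np.atleast_2d(uv).astype(float)
    r=np.c_[(uv-K[:2,2])/K[0,0],np.ones(len(uv))]@Rm;c=-Rm.T@t
    return c+r*((z-c[2])/r[:,2])[:,None]
def rect(P):
    (c,(w,h),a)=cv2.minAreaRect(P[:,:2].astype(np.float32))
    if w<h:w,h,a=h,w,a+90
    a=(a+90)%180-90
    return np.round(c,1),round(w,1),round(h,1),round(a,1)  # long-axis angle, deg from world x
def blobs(mask,lo):
    n,l,s,c=cv2.connectedComponentsWithStats(mask.astype(np.uint8))
    return [(c[i],l==i) for i in range(1,n) if s[i,4]>lo]
def cases(p,d,zt=50,n='top'):
    W=world(n,d);h=cv2.cvtColor(p,cv2.COLOR_BGR2HSV)
    b=(h[...,0]>100)&(h[...,0]<130)&(h[...,1]>150)&(W[...,2]>zt-25)&(d>0)
    out=[]
    for c,m in blobs(b,80):
        cn,_=cv2.findContours(m.astype(np.uint8),cv2.RETR_EXTERNAL,cv2.CHAIN_APPROX_NONE)
        f=np.zeros(m.shape,np.uint8);cv2.drawContours(f,cn,-1,1,-1)
        k=(f>0)&(abs(W[...,2]-zt)<7)
        if k.sum()<80: continue
        out.append((c.round(),np.median(W[...,2][k]).round(1),rect(plane(n,np.argwhere(k)[:,::-1],zt))))
    return out
E
python3 - <<'E'
from h import *
p,d=get_image('top');W=world('top',d)
for c in cases(p,d):print('case',c)
z=W[...,2];x=W[...,0];y=W[...,1]
m=(abs(z-50)<7)&(d>0)
for c,k in blobs(m,3000):print('stage',c.round(),np.median(z[k]),rect(plane('top',np.argwhere(k)[:,::-1],50)))
h=cv2.cvtColor(p,cv2.COLOR_BGR2HSV)
g=(h[...,1]<45)&(abs(z-4)<8)&(h[...,2]>80)
for c,k in blobs(g,3000):print('board',c.round(),np.median(z[k]),rect(plane('top',np.argwhere(k)[:,::-1],4)))
yl=(h[...,0]>18)&(h[...,0]<32)&(h[...,1]>180)&(h[...,2]>120)
for c,k in blobs(yl,500):print('yellow',c.round(),np.median(z[k]),rect(plane('top',np.argwhere(k)[:,::-1],4)))
w=(z>55)&(z<80)&(d>0)
for c,k in blobs(w,300):print('walls',c.round(),np.median(z[k]),rect(plane('top',np.argwhere(k)[:,::-1],66)))
for nm,u in dict(bottle=(230,172),mug=(293,160),brush=(397,166),wallL=(470,191),wallR=(473,287)).items():
    print(nm,W[u[1],u[0]].round())
cv2.imwrite('pics/crop.png',cv2.resize(p[170:320,290:570],None,fx=2.8,fy=2.8))
E
```

```text
case (array([324., 244.]), np.float64(49.0), (array([571.7,  25.6]), 109.0, 55.1, -2.0))
case (array([430., 248.]), np.float64(49.1), (array([ 556.4, -208.9]), 110.0, 56.8, 7.3))
case (array([379., 251.]), np.float64(49.1), (array([553.4, -94. ]), 110.0, 56.0, -4.6))
stage [180. 267.] 48.825420170358115 (array([530.4, 342.8]), 260.0, 220.0, -88.9)
board [382. 248.] 3.0034588754015004 (array([ 568.6, -105.9]), 376.6, 219.5, -88.1)
yellow [475. 240.] 3.599237844987738 (array([ 577.3, -318.2]), 184.9, 51.9, 1.9)
yellow [410. 336.] 45.0148561078136 (array([ 365.3, -156.6]), 117.5, 57.3, -59.9)
yellow [336. 345.] 45.025633189402775 (array([349.5,  14.2]), 112.5, 57.8, -54.2)
walls [230. 173.] 67.43488340170671 (array([739.5, 234.6]), 54.2, 54.0, 26.6)
walls [517. 234.] 69.17566859498007 (array([ 576.8, -380.5]), 223.2, 184.7, 1.8)
bottle [733. 231.  78.]
mug [785.  94.   4.]
brush [ 758. -149.   18.]
wallL [ 676. -301.   65.]
wallR [ 464. -295.   43.]
```

View pics/crop.png

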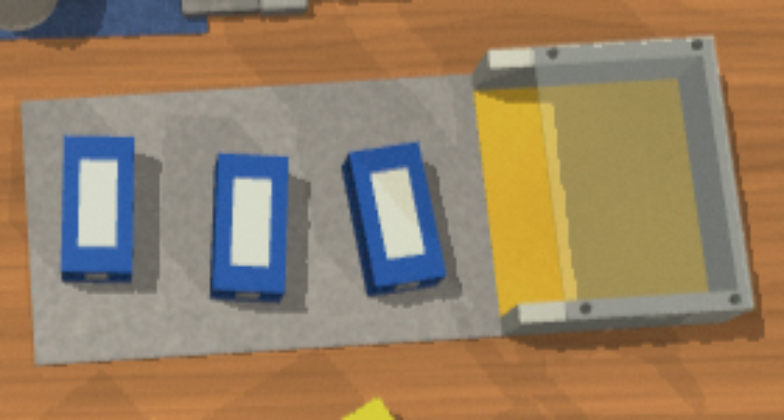

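The crop confirms three blue white-labelled cases on the grey board. Measured tops are about 110×56 mm at z≈49, which fits. The stage reads 260×220 mm as it should. The mouth is at about (575,-293), with the board turned by 1.9°. I'll start with the case nearest the bay, at (556,-209), yaw 7.3°.

```bash
cat > go.py <<'E'
import sys
from h import *
x,y,z,yaw=map(float,sys.argv[1:5]);s=read_state()
r=R.from_quat(s['ee_rot']);M=r.as_matrix()
d=M.T@(np.array([x,y,z])-s['position'])/1000
t=np.degrees(np.arctan2(M[1,0],M[0,0]));a=((yaw-t)+90)%180-90
print('shift',d.round(4),'wz',round(-np.radians(a),3),'now',s['position'].round(1),'line yaw',round((t+90)%180-90,1),'tilt',np.degrees(np.arccos(-M[2,2])).round(2),'F',s['contact_force'].round(2),'w',round(s['gripper_width'],1),'t',s['clock'])
E
python3 go.py 556.4 -208.9 130 7.3
```

```text
shift [-0.4912  0.2899  0.1009] wz 0.111 now [ 147.7 -606.8  230.5] line yaw 13.7 tilt 0.09 F [ 0.12 -0.88  0.35] w 85.4 t 0.15
```

```bash
python3 -m handwheel '[[-0.491,0.29,0.1,0,0,0.111,1],[-0.491,0.29,0.1,0,0,0.111,1],[-0.491,0.29,0.1,0,0,0.111,1],[-0.491,0.29,0.1,0,0,0.111,1],[-0.491,0.29,0.1,0,0,0.111,1],[-0.491,0.29,0.1,0,0,0.111,1],[-0.491,0.29,0.1,0,0,0.111,1],[-0.491,0.29,0.1,0,0,0.111,1],[-0.491,0.29,0.1,0,0,0.111,1],[-0.491,0.29,0.1,0,0,0.111,1]]'; python3 go.py 556.4 -208.9 9 7.3
```

```text
clock: 1.4
position: [558.1, -206.7, 130.0]
ee_rot: [-0.066, 0.998, 0.0, -0.001]
contact_force: [-0.5, -0.3, -0.0]
gripper_width: 85.3
grasp_force: 0.0
shift [ 0.0018 -0.002   0.121 ] wz 0.004 now [ 558.1 -206.7  130. ] line yaw 7.5 tilt 0.08 F [-0.45 -0.26 -0.02] w 85.3 t 1.4
```

```bash
python3 -m handwheel '[[0.002,-0.002,0.06,0,0,0,1],[0.002,-0.002,0.09,0,0,0,1],[0.002,-0.002,0.12,0,0,0,1],[0.002,-0.002,0.12,0,0,0,1],[0.002,-0.002,0.12,0,0,0,-1],[0.002,-0.002,0.12,0,0,0,-1],[0.002,-0.002,0.12,0,0,0,-1],[0.002,-0.002,0.12,0,0,0,-1],[0.002,-0.002,0.12,0,0,0,-1]]'; python3 go.py 556.4 -208.9 50 1.9
```

```text
clock: 2.52
position: [555.8, -211.6, 13.3]
ee_rot: [-0.064, 0.998, -0.0, 0.002]
contact_force: [-0.1, 1.6, 6.1]
gripper_width: 55.3
grasp_force: 66.9
shift [-0.0011  0.0026 -0.0367] wz 0.095 now [ 555.8 -211.6   13.3] line yaw 7.3 tilt 0.19 F [-0.1   1.65  6.12] w 55.3 t 2.525
```

```bash
python3 -m handwheel '[[0,0,-0.02,0,0,0,-1],[0,0,-0.04,0,0,0,-1],[0,0,-0.04,0,0,0,-1],[0,0,-0.04,0,0,0,-1],[0,0,-0.04,0,0,0,-1],[0,0,-0.04,0,0,0,-1]]'; python3 go.py 529.5 398 150 1.1;python3 go.py 572.5 -225 20 1.9
```

```text
clock: 3.28
position: [554.1, -211.5, 50.4]
ee_rot: [-0.064, 0.998, 0.0, -0.001]
contact_force: [0.4, 0.5, -6.3]
gripper_width: 54.6
grasp_force: 66.0
shift [-0.0531  0.6077 -0.0994] wz 0.108 now [ 554.1 -211.5   50.4] line yaw 7.3 tilt 0.1 F [ 0.38  0.54 -6.25] w 54.6 t 3.275
shift [-0.0166 -0.0158  0.0304] wz 0.094 now [ 554.1 -211.5   50.4] line yaw 7.3 tilt 0.1 F [ 0.38  0.54 -6.25] w 54.6 t 3.275
```

This one is loaded (6.3 N), so it goes to the far half of the stage.

```bash
python3 -m handwheel '[[0,0,-0.05,0,0,0,-1],[0,0.02,-0.09,0,0,0,-1],[-0.01,0.06,-0.1,0,0,0.05,-1],[-0.02,0.11,-0.1,0,0,0.108,-1],[-0.02,0.165,-0.1,0,0,0.108,-1],[-0.03,0.22,-0.1,0,0,0.108,-1],[-0.03,0.275,-0.1,0,0,0.108,-1],[-0.03,0.33,-0.1,0,0,0.108,-1],[-0.04,0.385,-0.1,0,0,0.108,-1],[-0.04,0.43,-0.1,0,0,0.108,-1]]'; python3 go.py 529.5 398 120 1.1
```

```text
clock: 4.53
position: [539.3, 222.3, 150.9]
ee_rot: [-0.01, 1.0, 0.0, 0.0]
contact_force: [0.4, -0.6, -6.6]
gripper_width: 54.7
grasp_force: 68.0
shift [0.0062 0.1758 0.031 ] wz 0.001 now [539.3 222.3 150.9] line yaw 1.2 tilt 0.02 F [ 0.4  -0.59 -6.57] w 54.7 t 4.525
```

```bash
python3 -m handwheel '[[0,0.05,0,0,0,0,-1],[0,0.1,0,0,0,0,-1],[0.003,0.145,0.01,0,0,0,-1],[0.006,0.176,0.03,0,0,0,-1],[0.006,0.176,0.05,0,0,0,-1],[0.006,0.176,0.07,0,0,0,-1],[0.006,0.176,0.083,0,0,0,-1],[0.006,0.176,0.088,0,0,0,-1],[0.006,0.176,0.091,0,0,0,-1],[0.006,0.176,0.091,0,0,0,-1]]'; python3 go.py 529.5 398 60 1.1
```

```text
clock: 5.78
position: [530.3, 396.0, 60.9]
ee_rot: [-0.01, 1.0, 0.0, 0.0]
contact_force: [-0.5, 1.2, -6.2]
gripper_width: 55.4
grasp_force: 67.9
shift [0.0008 0.002  0.0009] wz 0.0 now [530.3 396.   60.9] line yaw 1.1 tilt 0.06 F [-0.51  1.15 -6.18] w 55.4 t 5.775
```

```bash
python3 -m handwheel '[[0,0,0.0015,0,0,0,-1],[0,0,0.003,0,0,0,-1],[0,0,0.003,0,0,0,-1]]'
```

```text
clock: 6.15
position: [530.4, 396.2, 59.4]
ee_rot: [-0.01, 1.0, 0.0, 0.001]
contact_force: [-3.7, -1.6, 5.9]
gripper_width: 55.2
grasp_force: 69.2
```

Contact with the glass is made. I'll release, rise and go for the next case.

```bash
python3 -m handwheel '[[0,0,-0.001,0,0,0,1],[0,0,-0.001,0,0,0,1],[0,0,-0.001,0,0,0,1],[0,0,-0.001,0,0,0,1],[0,0,-0.04,0,0,0,1],[0,0,-0.09,0,0,0,1],[0,0,-0.1,0,0,0,1]]'; python3 go.py 553.4 -94 130 -4.6
```

```text
clock: 7.02
position: [531.7, 397.4, 161.9]
ee_rot: [-0.01, 1.0, 0.003, 0.003]
contact_force: [0.3, 0.3, 0.5]
gripper_width: 85.6
grasp_force: 0.0
shift [-0.0114 -0.492   0.0292] wz 0.101 now [531.7 397.4 161.9] line yaw 1.2 tilt 0.48 F [0.32 0.35 0.46] w 85.6 t 7.025
```

```bash
python3 -m handwheel '[[-0.011,-0.492,0.03,0,0,0.101,1],[-0.011,-0.492,0.03,0,0,0.101,1],[-0.011,-0.492,0.03,0,0,0.101,1],[-0.011,-0.492,0.03,0,0,0.101,1],[-0.011,-0.492,0.03,0,0,0.101,1],[-0.011,-0.492,0.03,0,0,0.101,1],[-0.011,-0.492,0.03,0,0,0.101,1],[-0.011,-0.492,0.03,0,0,0.101,1],[-0.011,-0.492,0.03,0,0,0.101,1]]'; python3 go.py 553.4 -94 13 -4.6
```

```text
clock: 8.15
position: [549.7, -99.3, 126.1]
ee_rot: [0.044, 0.999, -0.0, -0.001]
contact_force: [0.2, -0.2, 1.1]
gripper_width: 85.5
grasp_force: 0.0
shift [-0.0035  0.0056  0.1131] wz -0.007 now [549.7 -99.3 126.1] line yaw -5.0 tilt 0.13 F [ 0.18 -0.2   1.12] w 85.5 t 8.15
```

```bash
python3 -m handwheel '[[-0.002,0.004,0.05,0,0,0,1],[-0.003,0.005,0.09,0,0,0,1],[-0.003,0.005,0.113,0,0,0,1],[-0.003,0.005,0.113,0,0,0,1],[-0.003,0.005,0.113,0,0,0,-1],[-0.003,0.005,0.113,0,0,0,-1],[-0.003,0.005,0.113,0,0,0,-1],[-0.003,0.005,0.113,0,0,0,-1],[-0.003,0.005,0.113,0,0,0,-1]]'; python3 -m handwheel '[[0,0,-0.02,0,0,0,-1],[0,0,-0.04,0,0,0,-1],[0,0,-0.04,0,0,0,-1],[0,0,-0.04,0,0,0,-1],[0,0,-0.04,0,0,0,-1],[0,0,-0.04,0,0,0,-1]]'; python3 go.py 531.5 288 150 1.1;python3 go.py 572.5 -225 20 1.9
```

```text
clock: 9.28
position: [555.4, -91.0, 16.2]
ee_rot: [0.04, 0.999, 0.0, 0.002]
contact_force: [-0.5, -1.0, 7.1]
gripper_width: 55.4
grasp_force: 67.0
clock: 10.02
position: [553.6, -91.1, 53.4]
ee_rot: [0.041, 0.999, -0.0, -0.001]
contact_force: [-0.8, 0.5, -5.8]
gripper_width: 55.3
grasp_force: 66.0
shift [ 0.053   0.376  -0.0965] wz -0.101 now [553.6 -91.1  53.4] line yaw -4.7 tilt 0.1 F [-0.84  0.53 -5.8 ] w 55.3 t 10.025
shift [-0.0298 -0.1319  0.0334] wz -0.115 now [553.6 -91.1  53.4] line yaw -4.7 tilt 0.1 F [-0.84  0.53 -5.8 ] w 55.3 t 10.025
```

This one is also loaded (5.8 N), so it goes to the near half of the stage.

```bash
python3 -m handwheel '[[0,0,-0.05,0,0,0,-1],[0,0.02,-0.09,0,0,-0.05,-1],[0.01,0.06,-0.096,0,0,-0.101,-1],[0.016,0.11,-0.096,0,0,-0.101,-1],[0.024,0.165,-0.096,0,0,-0.101,-1],[0.032,0.22,-0.096,0,0,-0.101,-1],[0.04,0.275,-0.096,0,0,-0.101,-1],[0.047,0.325,-0.096,0,0,-0.101,-1],[0.053,0.36,-0.096,0,0,-0.101,-1],[0.053,0.376,-0.08,0,0,-0.101,-1]]';python3 -m handwheel '[[0,0,0.02,0,0,0,-1],[0,0,0.04,0,0,0,-1],[0,0,0.06,0,0,0,-1],[0,0,0.06,0,0,0,-1]]'; python3 go.py 531.5 288 62 1.1
```

```text
clock: 11.28
position: [532.1, 290.7, 134.6]
ee_rot: [-0.011, 1.0, 0.001, 0.001]
contact_force: [-0.2, -0.1, -5.8]
gripper_width: 55.1
grasp_force: 68.3
clock: 11.78
position: [530.1, 285.9, 71.3]
ee_rot: [-0.009, 1.0, -0.002, -0.003]
contact_force: [0.8, -0.2, -5.6]
gripper_width: 55.0
grasp_force: 67.9
shift [-0.0015  0.0022  0.0093] wz -0.001 now [530.1 285.9  71.3] line yaw 1.0 tilt 0.41 F [ 0.76 -0.17 -5.6 ] w 55.0 t 11.775
```

```bash
python3 -m handwheel '[[0,0,0.004,0,0,0,-1],[0,0,0.007,0,0,0,-1],[0,0,0.009,0,0,0,-1],[0,0,0.0105,0,0,0,-1],[0,0,0.0105,0,0,0,-1]]'
```

```text
clock: 12.4
position: [531.7, 288.0, 63.9]
ee_rot: [-0.01, 1.0, 0.0, 0.0]
contact_force: [-0.3, -1.0, -5.9]
gripper_width: 55.1
grasp_force: 68.1
```

```bash
python3 -m handwheel '[[0,0,0.0015,0,0,0,-1],[0,0,0.003,0,0,0,-1],[0,0,0.003,0,0,0,-1]]'
```

```text
clock: 12.78
position: [531.9, 288.1, 62.2]
ee_rot: [-0.01, 1.0, 0.0, 0.0]
contact_force: [-4.1, -1.3, 5.3]
gripper_width: 55.0
grasp_force: 69.4
```

```bash
python3 -m handwheel '[[0,0,-0.001,0,0,0,1],[0,0,-0.001,0,0,0,1],[0,0,-0.001,0,0,0,1],[0,0,-0.001,0,0,0,1],[0,0,-0.04,0,0,0,1],[0,0,-0.08,0,0,0,1],[0,0,-0.08,0,0,0,1]]'; python3 go.py 571.7 25.6 130 -2
```

```text
clock: 13.65
position: [533.8, 289.4, 144.7]
ee_rot: [-0.01, 1.0, 0.002, 0.003]
contact_force: [-1.0, -1.0, -0.2]
gripper_width: 85.6
grasp_force: 0.0
shift [-0.0324 -0.2646  0.0137] wz 0.055 now [533.8 289.4 144.7] line yaw 1.2 tilt 0.47 F [-1.01 -1.02 -0.17] w 85.6 t 13.65
```

```bash
python3 -m handwheel '[[-0.034,-0.263,0.013,0,0,0.055,1],[-0.034,-0.263,0.013,0,0,0.055,1],[-0.034,-0.263,0.013,0,0,0.055,1],[-0.034,-0.263,0.013,0,0,0.055,1],[-0.034,-0.263,0.013,0,0,0.055,1],[-0.034,-0.263,0.013,0,0,0.055,1]]'; python3 go.py 571.7 25.6 15 -2
```

```text
clock: 14.4
position: [570.8, 24.9, 127.1]
ee_rot: [0.019, 1.0, -0.0, -0.001]
contact_force: [-0.3, 0.1, 0.1]
gripper_width: 85.0
grasp_force: 0.0
shift [-0.001   0.0008  0.1121] wz -0.002 now [570.8  24.9 127.1] line yaw -2.1 tilt 0.06 F [-0.33  0.12  0.14] w 85.0 t 14.4
```

```bash
python3 -m handwheel '[[-0.001,0.001,0.05,0,0,0,1],[-0.001,0.001,0.09,0,0,0,1],[-0.001,0.001,0.114,0,0,0,1],[-0.001,0.001,0.114,0,0,0,1],[-0.001,0.001,0.114,0,0,0,-1],[-0.001,0.001,0.114,0,0,0,-1],[-0.001,0.001,0.114,0,0,0,-1],[-0.001,0.001,0.114,0,0,0,-1],[-0.001,0.001,0.114,0,0,0,-1]]'; python3 -m handwheel '[[0,0,-0.02,0,0,0,-1],[0,0,-0.03,0,0,0,-1],[0,0,-0.03,0,0,0,-1],[0,0,-0.03,0,0,0,-1],[0,0,-0.03,0,0,0,-1],[0,0,-0.03,0,0,0,-1]]'; python3 go.py 572.5 -225 20 1.9
```

```text
clock: 15.52
position: [573.3, 27.4, 15.6]
ee_rot: [0.017, 1.0, 0.001, 0.002]
contact_force: [-0.9, 2.4, 6.2]
gripper_width: 55.0
grasp_force: 65.6
clock: 16.27
position: [571.8, 26.6, 43.3]
ee_rot: [0.018, 1.0, -0.0, -0.0]
contact_force: [0.3, -0.5, -1.4]
gripper_width: 54.7
grasp_force: 64.8
shift [-0.0096 -0.2514  0.0233] wz -0.068 now [571.8  26.6  43.3] line yaw -2.0 tilt 0.06 F [ 0.27 -0.52 -1.42] w 54.7 t 16.275
```

This one is empty (1.4 N), so I'll bring it low over the board to just before the mouth, aligned with the board, and set it down.

```bash
python3 -m handwheel '[[-0.002,-0.04,0,0,0,-0.03,-1],[-0.004,-0.09,0,0,0,-0.068,-1],[-0.006,-0.14,0,0,0,-0.068,-1],[-0.008,-0.19,0,0,0,-0.068,-1],[-0.01,-0.23,0.01,0,0,-0.068,-1],[-0.01,-0.251,0.018,0,0,-0.068,-1],[-0.01,-0.251,0.024,0,0,-0.068,-1],[-0.01,-0.251,0.026,0,0,-0.068,-1],[-0.01,-0.251,0.028,0,0,-0.068,-1],[-0.01,-0.251,0.028,0,0,-0.068,-1]]'; python3 -m handwheel '[[0,0,-0.001,0,0,0,1],[0,0,-0.001,0,0,0,1],[0,0,-0.001,0,0,0,1],[0,0,-0.001,0,0,0,1],[0,0,-0.04,0,0,0,1],[0,0,-0.08,0,0,0,-1],[0,0,-0.08,0,0,0,-1]]'; python3 go.py 570.3 -155 80 1.9
```

```text
clock: 17.52
position: [573.5, -223.6, 16.0]
ee_rot: [-0.017, 1.0, -0.0, 0.0]
contact_force: [-0.2, -0.3, -1.5]
gripper_width: 55.3
grasp_force: 65.1
clock: 18.4
position: [575.7, -225.1, 99.8]
ee_rot: [-0.017, 1.0, -0.001, 0.004]
contact_force: [1.0, -0.5, -0.2]
gripper_width: 51.7
grasp_force: 0.0
shift [0.0032 0.0703 0.0197] wz 0.0 now [ 575.7 -225.1   99.8] line yaw 1.9 tilt 0.47 F [ 1.   -0.49 -0.21] w 51.7 t 18.4
```

```bash
python3 -m handwheel '[[0.004,0.06,0,0,0,0,-1],[0.004,0.072,0.0,0,0,0,-1],[0.004,0.072,0.04,0,0,0,-1],[0.004,0.072,0.078,0,0,0,-1],[0.004,0.072,0.078,0,0,0,-1],[0.004,0.072,0.078,0,0,0,-1]]'; python3 go.py 574.8 -295 18 1.9
python3 - <<'E'
from h import *
p,d=get_image('top');cv2.imwrite('pics/t1.png',p)
for c in cases(p,d):print('board',c)
for c in cases(p,d,96):print('stage',c)
p,d=get_image('scene');cv2.imwrite('pics/s1.png',p)
E
```

```text
clock: 19.15
position: [567.7, -153.1, 18.6]
ee_rot: [-0.017, 1.0, -0.0, 0.001]
contact_force: [-0.1, -0.8, 0.8]
gripper_width: 0.3
grasp_force: 0.0
shift [-0.0024 -0.1421  0.0007] wz -0.0 now [ 567.7 -153.1   18.6] line yaw 1.9 tilt 0.08 F [-0.06 -0.79  0.75] w 0.3 t 19.15
board (array([440., 250.]), np.float64(49.0), (array([ 567. , -223.8]), 100.2, 56.6, 0.9))
stage (array([152., 263.]), np.float64(94.6), (array([531.2, 393.3]), 110.2, 57.4, 1.2))
stage (array([203., 262.]), np.float64(94.8), (array([529.6, 285.1]), 110.2, 57.3, 1.1))
```

View pics/s1.png

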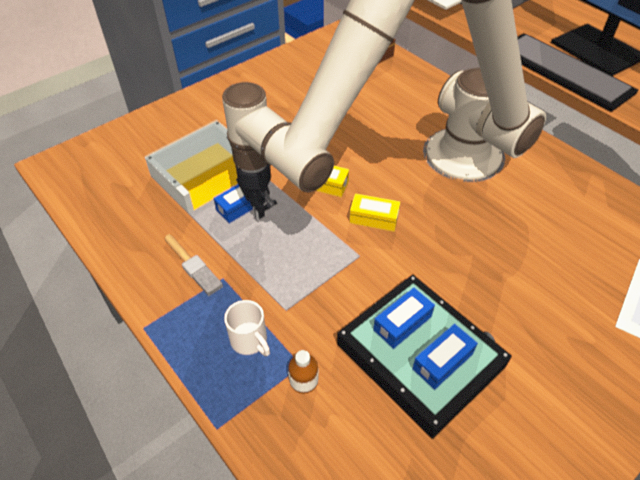

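The scene view shows two cases flat on the glass at (404,316) and (446,355). The empty case is at (235,200) in front of the mouth, with the shut fingers behind it at (262,208). Next is the push.

```bash
python3 -m handwheel '[[-0.005,-0.015,0.001,0,0,0,-1],[-0.005,-0.03,0.001,0,0,0,-1],[-0.005,-0.044,0.001,0,0,0,-1],[-0.005,-0.058,0.001,0,0,0,-1],[-0.005,-0.072,0.001,0,0,0,-1],[-0.005,-0.086,0.001,0,0,0,-1],[-0.005,-0.1,0.001,0,0,0,-1],[-0.005,-0.114,0.001,0,0,0,-1],[-0.005,-0.128,0.001,0,0,0,-1],[-0.005,-0.138,0.001,0,0,0,-1]]';python3 -m handwheel '[[0,-0.002,0,0,0,0,-1],[0,0,0,0,0,0,-1]]'
python3 - <<'E'
from h import *
p,d=get_image('top');cv2.imwrite('pics/t2.png',cv2.resize(p[170:320,290:570],None,fx=2.8,fy=2.8))
E
```

```text
clock: 20.5
position: [576.1, -290.0, 16.7]
ee_rot: [-0.016, 1.0, 0.001, -0.0]
contact_force: [0.5, 36.6, 13.2]
gripper_width: 0.3
grasp_force: 0.8
clock: 20.75
position: [576.1, -289.8, 17.0]
ee_rot: [-0.017, 1.0, 0.0, -0.0]
contact_force: [-0.3, 0.6, 1.9]
gripper_width: 0.0
grasp_force: 0.0
```

View pics/t2.png

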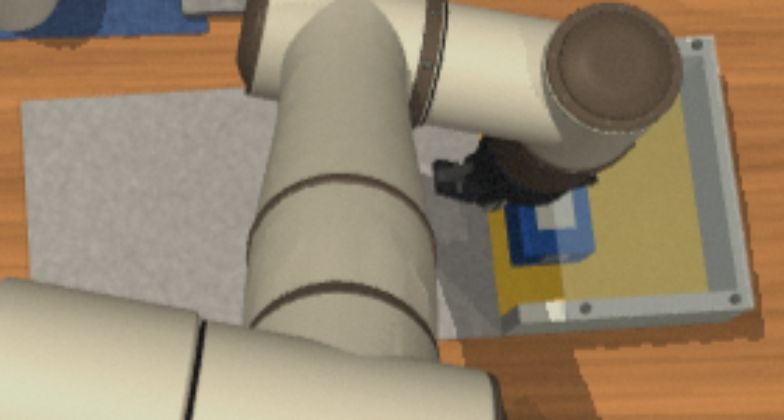

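The case's rear edge at crop column 510 is past the mouth line at about 490, so it is inside. A 36 N push reaction appeared and then relaxed, so I'll stop here, back off and measure.

```bash
python3 -m handwheel '[[0,0.02,0,0,0,0,-1],[0,0.05,0,0,0,0,-1],[0,0.09,-0.03,0,0,0,-1],[0,0.14,-0.08,0,0,0,-1],[0,0.2,-0.14,0,0,0,-1],[0,0.25,-0.2,0,0,0,-1],[0,0.3,-0.2,0,0,0,-1],[0,0.3,-0.2,0,0,0,-1]]'
python3 - <<'E'
from h import *
p,d=get_image('top');cv2.imwrite('pics/t3.png',cv2.resize(p[170:320,290:570],None,fx=2.8,fy=2.8))
h=cv2.cvtColor(p,cv2.COLOR_BGR2HSV)
b=(h[...,0]>100)&(h[...,0]<130)&(h[...,1]>100)
for c,k in blobs(b,60):
    u=np.argwhere(k)[:,::-1]
    if c[0]>440 and c[1]>180: print(c,u.min(0),u.max(0),rect(plane('top',u,50)))
E
```

```text
clock: 21.8
position: [566.7, 12.4, 219.0]
ee_rot: [-0.018, 1.0, 0.0, 0.002]
contact_force: [0.3, 0.5, -1.1]
gripper_width: 0.2
grasp_force: 0.0
[476.74246988 238.68825301] [467 213] [495 263] (array([ 572.9, -320.3]), 114.5, 51.7, 2.1)
```

View pics/t3.png

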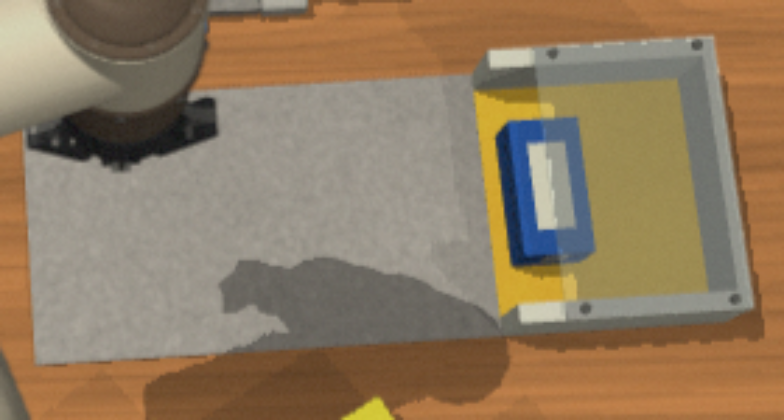

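The case sits square in the bay, with its top face centred at about crop (552,188). I'll compute its position relative to the mouth.

Run:
```python
from h import *
f=lambda q,z:plane('top',[(a/2.8+290,b/2.8+170) for a,b in q],z).round(1)
print('top face corners',f([(510,122),(525,264),(594,253),(578,118),(552,188)],50))
print('mouth',f([(474,90),(500,333)],4))
print('rear bottom',f([(496,130),(514,265)],4))
```

```text
top face corners [[ 628.4 -305.6   50. ]
 [ 513.  -307.5   50. ]
 [ 520.1 -362.2   50. ]
 [ 630.  -360.1   50. ]
 [ 573.3 -334.2   50. ]]
mouth [[ 669.5 -290.     4. ]
 [ 466.1 -294.5    4. ]]
rear bottom [[ 634.7 -305.4    4. ]
 [ 521.2 -310.4    4. ]]
```

The centre is 42 mm past the mouth and the rear face about 14 mm inside. The stage cases sit within 60 mm (y) and 3 mm (x) of the glass centre. The arm is clear of everything.

```bash
python3 -c "
from bench import *
print(job_done())"
```

```text
the job is handed in; nothing more can be done
None
```

The job is handed in (no verdict came back): the two loaded cases (6.3 N and 5.8 N) are flat on the stage glass and the empty one (1.4 N) is wholly inside the return bay, 42 mm past the mouth, though its final push briefly met about 37 N at the wrist from a contact I did not identify.

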